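# Set the gap screw: bottom it, back off a quarter turn, lock it

## Robot

A 7-joint arm with a two-finger parallel gripper is mounted at the origin on a cart in front of the work surface, level with it; the furniture and walls round the work are solid. World frame = base frame: x ahead of the robot, y to its left, z up, the work surface at z = 0. Lengths are in m, angles in rad, forces in N, time in s.
With the tool pointing down it reaches from about 0.4 to 0.85 m from the base axis. Payload 4.5 kg.
Tool frame: the origin (TCP) lies midway between the tips of the shut fingers; the grasp point (between the pads) lies 19 mm behind it; z points along the fingers, y is the line along which they close (so a half turn about z gives the same grasp; the last joint's range is limited). The gripper opens to 88 mm and grips with 3 to 60 N. Pads are 18 mm wide; open, the fingers measure 123 mm over their backs; the gripper's body (75 mm by 187 mm) begins 45 mm behind the grasp point.
Start: joints at [1.266, 0.689, -0.195, 1.565, 0.157, 0.902, -0.215], TCP at [0.208, -0.589, 0.239] pointing down, gripper open.
Joint ranges: [-3.01, 3.01], [-0.46, 2.08], [-1.47, 1.51], [0.13, 2.56], [-1, 4.14], [0.04, 2.09], [-2.66, 2.66]. Speed limits (rad/s): [2.57, 2.57, 3.14, 3.14, 3.14, 3.14, 3.14].

## Interface

Orientations are given as a unit quaternion [x, y, z, w].
In Python, from plant import r gives the robot as it stands. The module is installed in compiled form; this text tells all that it offers.
- The arm moves only by the tool step_arm, never from a script. Its argument "series" is a list of rows, each a list of 7 numbers: the shift along the world's x, y, z in mm, then the turn, a rotation vector about the world's x, y, z in rad, then the closure, from 0 (fully open) to 1 (shut). A call has 1 to 20 rows; each row shifts and turns the commanded pose from where the row before left it; what a row does not reach is not made up. A row lasts 1/10 s, in which the tool goes at most 50 mm and 8.59 degrees, less where a joint would pass 70% of its speed; a pose out of reach is approached as far as the arm can. A call is refused whole if a number of a shift passes 50 or a number of a turn 0.15, either way. A call with a gripper value outside its range is refused whole. The fingers move at their own pace and stop on an object; "force" is the grip in N (left out, the last holds). Time passes only in rows, so rows that do not move let the fingers close. It gives the time, the measured TCP pose, the force, the opening and the grip force at its end, in the units of the state.
- r.get_state(): the state, without advancing time (a new reading comes with each control period).
- r.snapshot(name): name is "side" or "top"; returns (picture, depth): 420x560x3 uint8, blue, green, red; 420x560 float32, m along the optical axis (not along the pixel's ray), 0 where there is no reading.
- r.get_calibration(name): a dict with "intrinsics" (3x3 intrinsics, pixels), "dist_coeffs" ([k1, k2, p1, p2, k3] as OpenCV has them; the pictures are not rectified), "pose" (4x4, takes a point from camera to world coordinates). Camera axes: x right, y up, looking along -z (the intrinsics and any distortion apply to the point x, -y, -z); pixel columns grow to the right and rows downward; lengths in m; the calibration is good to about 2 mm. A picture is of the moment at which its call begins. get_calibration takes no time and is no camera call.
- r.finish_job(): hands the job in; it is judged then, once.
The state is a dict: "clock": time; "q": joint angles; "qd": joint speeds; "joint_torque": joint torques, N m; "tool_pos": TCP position; "eef_rot": TCP orientation; "contact_force": force on the tool from outside, world axes, zero at the start; "moment": the same for the moment, N m; "opening": opening from 0.0 (shut) to 1.0 (fully open); "finger_force": force on a finger pad.
Only numpy, scipy, OpenCV 4.12 (cv2) and the standard library are available. Lean on these libraries where they do the work, as an engineer would, in place of code of your own. Each camera call takes 0.05 s, during which the arm holds its last target. There are 200 camera calls.

## Task

Set the clearance on the grey gap setter: turn its black bar knob clockwise until the screw just bottoms on the brass stop, feeling for it and without forcing it, because a hard twist shoves the stop down and spoils the setting. Then back the knob off a quarter of a turn, let go of it, and swing the red lock lever clockwise all the way to its end. Leave the other things on the worktop where they are.

Things in the scene. Friction and masses are not known exactly. Their poses are not given: they have to be found in the camera images.
- gap_setter: Gap setter, bolted down: aluminium base plate (x -50 to 75, y -50 to 125, 12 mm thick) and a grey C-frame, 44 mm wide arm, top at z 78 mm, brass bush on it to 84 mm; column at x 36 to 70. Origin on the plate's underside, on the vertical screw axis; x points away from the robot to the column, y along the plate to the lock lever, z up.
- knob_grip (a point): On the screw axis, 4 mm below the top of the black bar knob, 118 mm above the gap setter's underside; turns with the knob. The bar is 46 mm long along x (white line on its +x half), 12 mm thick along y, 27 mm high, on a steel shank 16 mm in diameter (84 to 96 mm above the underside). Its yaw may start up to 1.1 rad either way of the gap setter's. Pinch it across the 12 mm, fingers down.
- foot_tip (a point): Centre of the underside of the steel screw foot, 12 mm in diameter, inside the C-frame; 28.0 mm above the gap setter's underside when bottomed. Clockwise from above lowers it, 2 mm a turn; it bottoms 0.4 to 1.8 rad clockwise of the start, at another knob angle each time, which poses are too coarse to tell. The screw turns with 0.05 N m and stays where left; the knob does not rise or sink.
- stop_top (a point): Centre of the top of the brass stop button, 20 mm in diameter, under the foot. With the foot on it the knob winds up springily, about 4 N m per rad: 0.2 to 0.35 N m means bottomed. It is held by friction only; above 0.6 N m it is shoved down.
- lock (a joint): Turn of the red lock lever, rad, grows clockwise from above: 0 pointing along the gap setter's -x, end stop at 1.2 (pointing mostly to +y, away from the knob). Starts at 0 to 0.25. Stiff: 0.12 N m (about 2.5 N at the peg). Stays where it is left.
- lock_peg (a point): On the upright steel peg (12 mm diameter, red 15 mm ball on top) at the end of the lock lever, 50 mm from its vertical pivot at x 0, y 95 mm of the gap setter. This point is 78 mm above the gap setter's underside, the ball's top 93 mm, the lever's flat arm 49 to 57 mm. Its -x axis points from the pivot to the peg.
- film_spare: Loose small film roll, white-green, 62 mm in diameter, 45 mm high, bystander. Origin under its centre.
- swab_jar: Loose clear jar of swabs, 44 mm in diameter, 80 mm high, bystander. Origin under its centre.
- cap_orange: Loose orange cap, 45 mm in diameter, 31 mm high, bystander. Origin under its centre.
- squeegee: Loose blue squeegee, 44 x 94 x 16 mm, bystander. Origin under its centre.

How it is judged:
By the outcome, as a careful person would: the job done as asked, in the order asked, and still so for the second after the job is handed in, with the robot touching nothing.
It also fails if it takes over 72 s, if anything falls off the work surface, if the arm or the gripper's body presses on something with over 40 N, if the wrist force passes 120 N, or if a joint passes its speed limit or range.

## Working session

There is one attempt and no reset: what is moved stays moved. The work goes in short steps, Python scripts to look and compute and a tool call to move; the robot and the scene stay as the last step left them, time stands still between calls to the robot, and variables do not carry over. Pictures are saved under pics/ and viewed, at most 10 in all, crops included, and the job is handed in when it is done.

Besides the shell and the picture viewer there is one more tool, called after "Emit:" as a command line: name --pt "numbers of a row" for each row, then --argument value for the rest. step_arm: Moves the arm, as the interface text tells. Its arguments: {"type":"object","properties":{"series":{"type":"array"},"force":{"type":"number"}},"required":["series"]}

```bash
mkdir -p pics; cat > h.py <<'E'
import numpy as np, cv2
from plant import r
def cal(n):
    c=r.get_calibration(n); return np.array(c["intrinsics"]),np.array(c["dist_coeffs"]),np.array(c["pose"])
def ray(n,uv):
    K,d,T=cal(n); p=cv2.undistortPoints(np.array(uv,float).reshape(-1,1,2),K,d).reshape(-1,2)
    D=np.c_[p[:,0],-p[:,1],-np.ones(len(p))]@T[:3,:3].T
    return T[:3,3],D
def plane(n,uv,z):
    o,D=ray(n,uv); return o+D*((z-o[2])/D[:,2])[:,None]
def cloud(n,depth):
    h,w=depth.shape; u,v=np.meshgrid(np.arange(w),np.arange(h))
    o,D=ray(n,np.stack([u,v],-1)); P=o+D*depth.reshape(-1,1)
    P[depth.ravel()==0]=np.nan
    return P.reshape(h,w,3)
E
python3 - <<'E'
from h import *
for n in("top","side"):
    im,d=r.snapshot(n); cv2.imwrite(f"pics/{n}0.png",im); np.save(f"{n}0.npy",d); print(n,cal(n)[2].round(3).tolist(),cal(n)[0][0,0])
s=r.get_state(); print(s)
E
```

```text
top [[-0.008, 0.994, -0.111, 0.443], [-1.0, -0.005, 0.03, 0.037], [0.03, 0.111, 0.993, 1.225], [0.0, 0.0, 0.0, 1.0]] 404.4467367518386
side [[0.998, -0.031, 0.048, 0.586], [0.057, 0.65, -0.757, -0.766], [-0.007, 0.759, 0.651, 0.769], [0.0, 0.0, 0.0, 1.0]] 417.0433367362502
{'clock': 0.1, 'q': array([ 1.26580774,  0.68987269, -0.19453434,  1.5662005 ,  0.15728336,
        0.90252173, -0.21512695]), 'qd': array([-0.0010195 , -0.00112193, -0.00123289, -0.00201085, -0.00022633,
        0.00092824,  0.00022803]), 'joint_torque': array([-2.20217982e-03, -5.28501177e+01, -1.27091311e+00, -1.53835309e+01,
       -5.24876872e-02,  2.01697752e-03,  4.39529833e-05]), 'tool_pos': array([ 0.20750102, -0.58896233,  0.23801825]), 'eef_rot': array([ 9.85682932e-01,  1.68607556e-01, -1.85122616e-04, -7.84813963e-04]), 'contact_force': array([0.18201239, 0.79573211, 0.36206523]), 'moment': array([-0.00683135, -0.02490113, -0.0252771 ]), 'finger_force': 0.0, 'opening': 1.000151627763457}
```

View pics/top0.png

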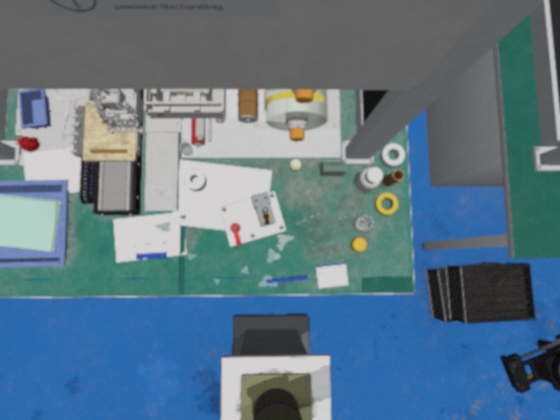

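View pics/side0.png

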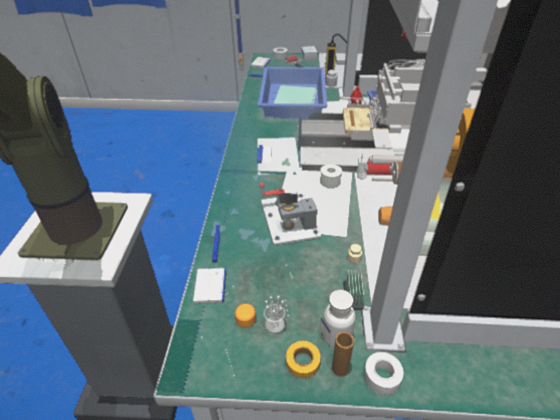

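The top view shows the gap setter's plate around (253,218): the knob near (266,215) and the red ball near (236,228). The side view has it around (290,215). Next I'll zoom in on both.

```bash
python3 - <<'E'
from h import *
a=cv2.imread("pics/top0.png")[185:255,215:295]; b=cv2.imread("pics/side0.png")[175:245,250:330]
cv2.imwrite("pics/crop0.png",np.vstack([cv2.resize(x,None,fx=4.28,fy=4.28,interpolation=2)for x in(a,b)])[:600])
cv2.imwrite("pics/crop0.png",np.hstack([cv2.resize(x,None,fx=5,fy=5,interpolation=2)for x in(a,b)]))
im=cv2.imread("pics/top0.png"); d=np.load("top0.npy"); P=cloud("top",d)
sub=(slice(185,255),slice(215,295))
print("depth z crop"); 
z=P[...,2][190:248:2,220:290:2]; print("\n".join(" ".join("%3.0f"%(v*1000) for v in row) for row in z))
E
```

```text
depth z crop
  1   1   3  -3  -2  -1   1   3   1  -1   5   1   1   3   2   2   3  -4  -0  -0  -3   2  -1   2   4   1  -3  -4  -4  -0  -0  -2   1   1   1
  5  -1   2   3  -2  -4  -2  -3  -2   1  -1  -2   2   1  -2  -1   2  -3   3   1  -3  76  78  79   4  10  14  10   3  -1  -1   4   5  -1  -2
 -3   5  -4  -2   2   0  -4   3  -3   0  -1  -2   1  -1   4   4  -0  76  80  82  75  80  79  80  79  13  17  13  -2   4   0  -1   2  -2   4
  0  -4   1   1  -1   0   1  -3   2  -0   2  -0   3   0   2   1  80  77  82  79  79  80  79  82  81  15  17  11  10  -3   1   5  -4  -4  -0
  3  -0  -2  -0   3   1  -2   0  -1   1   4  -1   2   3  11  14  78  78  80  79  81  74  80  78  79   9   7  11   9   1   4  -0   1  -4   3
  1  -3  -1   4   0  -3  -1   1  -1   2  -3  10  12  14  10  13  61  77  80  80  79  78  78  83  77  74  13   9  10   1  -1   4  -2  -4   0
  6   0   0   5   3   1   1   8  11  13  11  13  12  11  10  17  10  82  78  82  77  79  77  80  77  74   9   8  12   9   2   1  -3   3  -2
  4   2   2  12  12  11   9  13  15   8  11   9  12  14  13   8  13  79  84  79  82  77  81  76  77  73  15
[... 2272 characters left out ...]

 -6  -3   2   2   7  11  10  13  60  58  13  16  14   8  10  12  12  12  12   1   3  -0   1  -3  -2  -2  -0  -2  -2   2   4  -1  -1  -6  -1
 -2  -1   2  -2  -6  11   8  10  56  88  57   8  12   9  11   8  -2  -4  -0  -1  -2   0  -2   4  -0   0   0  -2  -0  -1  -3   4   0   1  -1
  2  -1  -2   1   1  13  13  10  91  91  91  14   2   1   4   0   0   1  -3  -5  -1  -2   1   2   1   2   3  -1  -1  -1   1   2   1   2   4
 -1   2   2  -0   6  12   9  14  85  90  85   1   3   3  -3  -1   1  -1  -3   3   1   3  -2   2   2  -4  -0  -1  -1  -4  -1   3  -0   1   2
 -1   0   1  -4   6   1   1   0  -3   1   1   0   1  -2   2  -2   4   1  -1   0  -0   0  -1   0  -1   2   1  -0   3   2  -1  -1   0  -1   0
```

View pics/crop0.png

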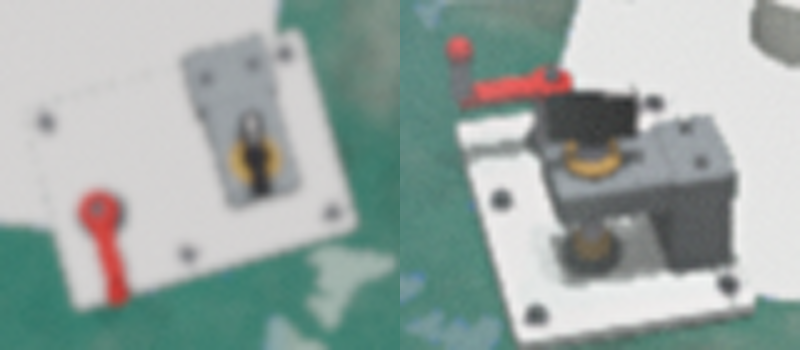

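The crop shows the plate, with the knob bar at about top (266,216), nearly aligned with the arm, its white line on the far half. The lever points down to its ball near (238,244). Depth matches the given heights (12, 78, 122 and 93 mm).

```bash
cat > m.py <<'E'
from h import *
def meas(n,d,c,R=0.15):
    P=cloud(n,d).reshape(-1,3); P=P[np.isfinite(P).all(1)]
    P=P[np.hypot(P[:,0]-c[0],P[:,1]-c[1])<R]
    return P
def rect(p): 
    (c,s,a)=cv2.minAreaRect((p[:,:2]*1000).astype(np.float32)); return np.round(c,1),np.round(s,1),round(a,1)
E
python3 - <<'E'
from m import *
c0=plane("top",[[253,218]],0.012)[0]; print("c0",c0)
for n in("top","side"):
    P=meas(n,np.load(n+"0.npy"),c0,.17)
    z=P[:,2]
    for nm,lo,hi in(("plate",.0075,.02),("arm",.07,.09),("knob",.115,.13),("lever",.05,.0625),("ball",.084,.1)):
        p=P[(z>lo)&(z<hi)]
        if nm=="ball": p=p[p[:,1]>c0[1]]
        if len(p)>4: print(n,nm,len(p),rect(p),p.mean(0).round(4))
# colour-based
im=cv2.imread("pics/top0.png"); hsv=cv2.cvtColor(im,cv2.COLOR_BGR2HSV)
m=((hsv[...,0]<8)|(hsv[...,0]>172))&(hsv[...,1]>120); m[:185]=0;m[255:]=0;m[:,:215]=0;m[:,295:]=0
v,u=np.nonzero(m); print("red top",plane("top",np.c_[u,v][v>240],.088).mean(0), plane("top",np.c_[u,v][v<232],.057).mean(0))
im=cv2.imread("pics/side0.png"); hsv=cv2.cvtColor(im,cv2.COLOR_BGR2HSV)
m=((hsv[...,0]<8)|(hsv[...,0]>172))&(hsv[...,1]>120); m[:175]=0;m[189:]=0;m[:,:250]=0;m[:,266:]=0
v,u=np.nonzero(m); print("ball side",plane("side",np.c_[u,v],.0855).mean(0),len(u))
# bystanders in top: anything taller near
E
```

```text
c0 [0.55805109 0.06395098 0.012     ]
top plate 1694 (array([573.9,  69. ]), array([284.5, 177.2]), 13.9) [0.5542 0.0716 0.0122]
top arm 449 (array([546.9,  44.5]), array([ 87.3, 171.2]), 72.0) [0.5824 0.0358 0.079 ]
top knob 73 (array([556.5,  26. ]), array([44.6, 11.7]), 8.9) [0.5569 0.0261 0.1216]
top lever 108 (array([541.1,  83.9]), array([ 85.4, 104. ]), 34.9) [0.5199 0.1102 0.0574]
top ball 22 (array([483.6, 104.3]), array([11.4, 11.3]), 89.1) [0.4828 0.1043 0.0902]
side plate 1187 (array([555.5,  65.1]), array([125.3, 179.3]), 15.8) [0.5464 0.0351 0.013 ]
side arm 512 (array([542.8,  43. ]), array([ 84.1, 172.9]), 71.3) [0.5739 0.0307 0.0791]
side knob 98 (array([553.4,  24.3]), array([44.8, 14.3]), 8.8) [0.5531 0.0229 0.1209]
side lever 198 (array([550.4,  63. ]), array([ 87.9, 151.8]), 32.9) [0.5429 0.0669 0.0574]
side ball 23 (array([480.1, 101.6]), array([13.5, 10.9]), 15.7) [0.4797 0.1015 0.0892]
red top [0.48169671 0.10433879 0.088     ] [0.52587733 0.11566723 0.057     ]
ball side [0.4776357  0.11055175 0.0855    ] 6
```

Emit:
step_arm --pt "17 31 -1 0 0 0.148 0" --pt "17 31 -1 0 0 0.148 0" --pt "17 31 -1 0 0 0.148 0" --pt "17 31 -1 0 0 0.148 0" --pt "17 31 -1 0 0 0.148 0" --pt "17 31 -1 0 0 0.148 0" --pt "17 31 -1 0 0 0.148 0" --pt "17 31 -1 0 0 0.148 0" --pt "17 31 -1 0 0 0.148 0" --pt "17 31 -1 0 0 0.148 0" --pt "17 31 -3 0 0 0.148 0" --pt "17 31 -3 0 0 0.148 0" --pt "17 31 -3 0 0 0.148 0" --pt "17 31 -3 0 0 0.148 0" --pt "17 31 -3 0 0 0.148 0" --pt "17 31 -3 0 0 0.148 0" --pt "17 31 -3 0 0 0.148 0" --pt "17 31 -3 0 0 0.148 0" --pt "17 31 -3 0 0 0.148 0" --pt "17 31 -3 0 0 0.148 0" --force 15

```text
clock: 2.1
tool_pos: [0.5481, 0.0314, 0.1983]
eef_rot: [-0.081, 0.997, -0.0, -0.0]
contact_force: [0.5, -1.0, -0.0]
opening: 1.0
finger_force: 0.0
```

```bash
cat >> m.py <<'E'
from scipy.spatial.transform import Rotation as Ro
def st():
    s=r.get_state(); R=Ro.from_quat(s["eef_rot"]).as_matrix()
    print("t",round(s["clock"],2),"pos",(s["tool_pos"]*1000).round(1),"yaw",round(np.arctan2(R[1,0],R[0,0])%(2*np.pi),4),"tilt",R[:2,2].round(3),"q",s["q"].round(2),"F",s["contact_force"].round(2),"M",s["moment"].round(3),"op",round(s["opening"],3),"ff",round(float(np.max(s["finger_force"])),1))
E
python3 -c "
from m import *
st()"
```

```text
t 2.1 pos [548.1  31.4 198.3] yaw 3.3045 tilt [-0.001 -0.   ] q [ 0.37  0.79 -0.92  1.82  0.77  0.94  0.84] F [ 0.45 -0.95 -0.04] M [-0.023 -0.169  0.038] op 1.0 ff 0.0
```

Emit:
step_arm --pt "3.5 -3 -20 0 0 -0.008 0.3" --pt "3.5 -3.4 -20 0 0 0 0.3" --pt "0 0 -20 0 0 0 0.3" --pt "0 0 0 0 0 0 0.3" --pt "0 0 0 0 0 0 0.3"

```text
clock: 2.6
tool_pos: [0.5546, 0.0242, 0.1388]
eef_rot: [-0.075, 0.997, 0.0, -0.0]
contact_force: [0.6, -0.4, -0.6]
opening: 0.697
finger_force: 0.0
```

```bash
python3 - <<'E'
from m import *
st()
a=[]
for n in("top","side"):
    im,d=r.snapshot(n); np.save(n+"1.npy",d); cv2.imwrite(f"pics/{n}1.png",im)
    a.append(cv2.resize(im[175:255,215:315] if n=="top" else im[140:240,240:340],(400,320 if n=="top" else 400),interpolation=2)[:320])
    P=meas(n,d,[.555,.025],.08)
    for z0 in range(100,215,10):
        p=P[(P[:,2]>z0/1000)&(P[:,2]<z0/1000+.01)]
        if len(p)>4: print(n,z0,len(p),(p.min(0)*1000).round(),(p.max(0)*1000).round())
cv2.imwrite("pics/c1.png",np.hstack(a))
E
```

```text
t 2.6 pos [554.6  24.2 138.8] yaw 3.291 tilt [-0.001  0.   ] q [ 0.35  0.87 -0.84  1.85  0.87  0.84  0.77] F [ 0.59 -0.43 -0.55] M [ 0.065 -0.131  0.02 ] op 0.697 ff 0.0
top 210 13 [514.  39. 213.] [531.  84. 220.]
side 100 52 [531.  16. 100.] [576.  25. 110.]
side 110 30 [531.  16. 110.] [575.  25. 120.]
side 120 35 [531.  14. 120.] [575.  34. 127.]
side 140 18 [550. -22. 143.] [569. -17. 150.]
side 150 26 [550. -24. 151.] [569. -18. 160.]
side 160 28 [550. -25. 160.] [569. -19. 169.]
side 170 16 [544. -24. 170.] [569.  57. 180.]
side 210 31 [513. -43. 210.] [580.  69. 220.]
```

View pics/c1.png

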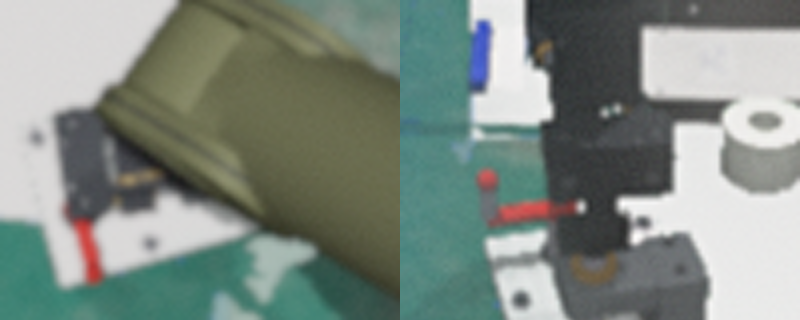

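The side crop shows the gripper straddling the knob, one finger either side. In the side camera the fingers read about 1.7 mm low in x, which puts the knob axis at about (555.0, 24.3). I'll descend and close gently.

Emit:
step_arm --pt "0.3 0 -20 0 0 0.005 0.3" --pt "0 0 -20 0 0 0 0.3" --pt "0 0 0 0 0 0 0.6" --pt "0 0 0 0 0 0 0.7" --pt "0 0 0 0 0 0 0.75" --pt "0 0 0 0 0 0 0.8" --force 3

```text
clock: 3.3
tool_pos: [0.5558, 0.0243, 0.0999]
eef_rot: [-0.077, 0.997, 0.0, 0.001]
contact_force: [-0.3, 0.3, -0.5]
opening: 0.358
finger_force: 0.0
```

```bash
python3 -c "
from m import *
st()"
```

```text
t 3.3 pos [555.8  24.3  99.9] yaw 3.2956 tilt [0.002 0.   ] q [ 0.32  0.92 -0.79  1.87  0.95  0.78  0.71] F [-0.27  0.31 -0.5 ] M [ 0.073 -0.13   0.042] op 0.358 ff 0.0
```

Emit:
step_arm --pt "0 0 0 0 0 0 1" --pt "0 0 0 0 0 0 1" --pt "0 0 0 0 0 0 1" --pt "0 0 0 0 0 0 1" --pt "0 0 0 0 0 0 1" --force 3

```text
clock: 3.8
tool_pos: [0.555, 0.0264, 0.0992]
eef_rot: [-0.078, 0.997, 0.002, 0.0]
contact_force: [-1.8, 5.3, 2.3]
opening: 0.141
finger_force: 3.0
```

```bash
python3 -c "
from m import *
st()"
```

```text
t 3.8 pos [555.   26.4  99.2] yaw 3.2975 tilt [0.001 0.003] q [ 0.32  0.92 -0.8   1.87  0.95  0.78  0.71] F [-1.84  5.32  2.34] M [1.195 0.092 0.047] op 0.141 ff 3.0
```

Emit:
step_arm --pt "-0.5 1.5 0 0 0 0 1" --pt "0 0.7 0 0 0 0 1" --pt "0 0 0 0 0 0 1" --pt "0 0 0 0 0 0 1" --force 25

```text
clock: 4.2
tool_pos: [0.555, 0.0266, 0.0991]
eef_rot: [-0.077, 0.997, 0.0, 0.0]
contact_force: [-0.3, 3.0, 5.4]
opening: 0.135
finger_force: 25.0
```

```bash
python3 -c "
from m import *
st()"
```

```text
t 4.2 pos [555.   26.6  99.1] yaw 3.2957 tilt [0.001 0.   ] q [ 0.31  0.92 -0.79  1.87  0.95  0.78  0.71] F [-0.34  2.99  5.37] M [ 0.68  -0.088  0.052] op 0.135 ff 25.0
```

Emit:
step_arm --pt "0 0 0 0 0 -0.05 1" --pt "0 0 0 0 0 -0.05 1" --pt "0 0 0 0 0 -0.05 1" --pt "0 0 0 0 0 -0.05 1" --pt "0 0 0 0 0 -0.05 1" --pt "0 0 0 0 0 -0.05 1" --pt "0 0 0 0 0 -0.03 1" --pt "0 0 0 0 0 0 1" --pt "0 0 0 0 0 0 1"

```text
clock: 5.1
tool_pos: [0.555, 0.0267, 0.0991]
eef_rot: [0.087, 0.996, 0.0, 0.0]
contact_force: [-1.3, 2.9, 6.5]
opening: 0.132
finger_force: 25.0
```

```bash
python3 -c "
from m import *
st()"
```

```text
t 5.1 pos [555.   26.7  99.1] yaw 2.9665 tilt [0.001 0.001] q [ 0.28  0.9  -0.72  1.87  0.89  0.72  0.43] F [-1.29  2.86  6.51] M [ 0.769 -0.065  0.024] op 0.132 ff 25.0
```

Emit:
step_arm --pt "-0.5 0.7 0 0 0 -0.03 1" --pt "0 0.5 0 0 0 -0.03 1" --pt "0 0 0 0 0 -0.03 1" --pt "0 0 0 0 0 0 1"

```text
clock: 5.5
tool_pos: [0.5549, 0.0268, 0.0991]
eef_rot: [0.133, 0.991, -0.0, 0.001]
contact_force: [1.0, 1.8, 5.8]
opening: 0.134
finger_force: 25.0
```

```bash
python3 -c "
from m import *
st()"
```

```text
t 5.5 pos [554.9  26.8  99.1] yaw 2.8752 tilt [ 0.002 -0.001] q [ 0.26  0.89 -0.69  1.87  0.87  0.71  0.35] F [1.03 1.81 5.83] M [ 0.441 -0.213  0.036] op 0.134 ff 25.0
```

Emit:
step_arm --pt "0 0 0 0 0 -0.03 1" --pt "0 0 0 0 0 -0.03 1" --pt "0 0 0 0 0 -0.03 1" --pt "0 0 0 0 0 0 1"

```text
clock: 5.9
tool_pos: [0.5549, 0.0269, 0.0991]
eef_rot: [0.177, 0.984, -0.0, 0.001]
contact_force: [0.7, 1.1, 5.4]
opening: 0.133
finger_force: 25.0
```

```bash
python3 -c "
from m import *
st()"
```

```text
t 5.9 pos [554.9  26.9  99.1] yaw 2.7852 tilt [ 0.002 -0.001] q [ 0.25  0.89 -0.67  1.88  0.86  0.69  0.28] F [0.72 1.11 5.39] M [ 0.411 -0.272  0.093] op 0.133 ff 25.0
```

Emit:
step_arm --pt "0 0 0 0 0 -0.025 1" --pt "0 0 0 0 0 -0.025 1" --pt "0 0 0 0 0 0 1" --pt "0 0 0 0 0 0 1"

```text
clock: 6.3
tool_pos: [0.5549, 0.0269, 0.0991]
eef_rot: [0.202, 0.979, -0.0, 0.001]
contact_force: [0.9, 0.8, 5.3]
opening: 0.132
finger_force: 25.0
```

```bash
python3 -c "
from m import *
st()"
```

```text
t 6.3 pos [554.9  26.9  99.1] yaw 2.7358 tilt [ 0.002 -0.001] q [ 0.25  0.88 -0.66  1.88  0.85  0.69  0.24] F [0.91 0.78 5.26] M [ 0.444 -0.283  0.004] op 0.132 ff 25.0
```

Emit:
step_arm --pt "0 0 0 0 0 -0.03 1" --pt "0 0 0 0 0 -0.03 1" --pt "0 0 0 0 0 -0.03 1" --pt "0 0 0 0 0 0 1"

```text
clock: 6.7
tool_pos: [0.5549, 0.0269, 0.0991]
eef_rot: [0.246, 0.969, -0.0, 0.001]
contact_force: [0.2, 2.6, 5.5]
opening: 0.132
finger_force: 25.0
```

```bash
python3 -c "
from m import *
st()"
```

```text
t 6.7 pos [554.9  26.9  99.1] yaw 2.6452 tilt [ 0.002 -0.001] q [ 0.23  0.88 -0.64  1.88  0.83  0.67  0.16] F [0.23 2.58 5.55] M [ 0.434 -0.307  0.067] op 0.132 ff 25.0
```

Emit:
step_arm --pt "0 0.2 0 0 0 -0.03 1" --pt "0 0 0 0 0 -0.03 1" --pt "0 0 0 0 0 -0.03 1" --pt "0 0 0 0 0 0 1"

```text
clock: 7.1
tool_pos: [0.555, 0.027, 0.0991]
eef_rot: [0.289, 0.957, -0.0, 0.001]
contact_force: [0.4, 1.6, 5.1]
opening: 0.131
finger_force: 25.0
```

```bash
python3 -c "
from m import *
st()"
```

```text
t 7.1 pos [555.   27.   99.1] yaw 2.5551 tilt [ 0.002 -0.001] q [ 0.22  0.87 -0.61  1.88  0.81  0.66  0.09] F [0.37 1.57 5.12] M [ 0.357 -0.314  0.027] op 0.131 ff 25.0
```

Emit:
step_arm --pt "0 0 0 0 0 -0.03 1" --pt "0 0 0 0 0 -0.03 1" --pt "0 0 0 0 0 -0.03 1" --pt "0 0 0 0 0 0 1"

```text
clock: 7.5
tool_pos: [0.5549, 0.027, 0.0991]
eef_rot: [0.332, 0.943, -0.0, 0.001]
contact_force: [0.7, 1.0, 5.0]
opening: 0.132
finger_force: 25.0
```

```bash
python3 -c "
from m import *
st()"
```

```text
t 7.5 pos [554.9  27.   99.1] yaw 2.4651 tilt [ 0.002 -0.001] q [ 0.21  0.87 -0.59  1.88  0.79  0.65  0.02] F [0.68 1.03 5.  ] M [ 0.411 -0.339  0.034] op 0.132 ff 25.0
```

Emit:
step_arm --pt "0 0 0 0 0 -0.03 1" --pt "0 0 0 0 0 -0.03 1" --pt "0 0 0 0 0 -0.03 1" --pt "0 0 0 0 0 0 1"

```text
clock: 7.9
tool_pos: [0.555, 0.027, 0.0991]
eef_rot: [0.374, 0.928, -0.0, 0.001]
contact_force: [1.1, 1.6, 5.3]
opening: 0.136
finger_force: 25.0
```

```bash
python3 -c "
from m import *
st()"
```

```text
t 7.9 pos [555.   27.   99.1] yaw 2.3758 tilt [ 0.002 -0.001] q [ 0.2   0.86 -0.57  1.88  0.77  0.63 -0.05] F [1.09 1.63 5.27] M [ 0.319 -0.397  0.201] op 0.136 ff 25.0
```

The moment has jumped to 0.20, so I'll hold and read it again.

Emit:
step_arm --pt "0 0 0 0 0 0 1"

```text
clock: 8.0
tool_pos: [0.555, 0.027, 0.0991]
eef_rot: [0.373, 0.928, -0.0, 0.001]
contact_force: [1.6, 1.3, 4.4]
opening: 0.13
finger_force: 25.0
```

```bash
python3 -c "
from m import *
st()"
```

```text
t 8.0 pos [555.   27.   99.1] yaw 2.3764 tilt [ 0.002 -0.001] q [ 0.2   0.86 -0.57  1.88  0.77  0.63 -0.05] F [1.63 1.32 4.43] M [ 0.308 -0.401  0.189] op 0.13 ff 25.0
```

Emit:
step_arm --pt "0 0 0 0 0 -0.012 1" --pt "0 0 0 0 0 0 1"

```text
clock: 8.2
tool_pos: [0.555, 0.027, 0.0991]
eef_rot: [0.379, 0.925, -0.0, 0.001]
contact_force: [1.1, 0.5, 5.9]
opening: 0.134
finger_force: 25.0
```

```bash
python3 -c "
from m import *
st()"
```

```text
t 8.2 pos [555.   27.   99.1] yaw 2.3644 tilt [ 0.002 -0.001] q [ 0.2   0.86 -0.57  1.88  0.76  0.63 -0.06] F [1.12 0.54 5.86] M [ 0.298 -0.33   0.224] op 0.134 ff 25.0
```

Emit:
step_arm --pt "0 0 0 0 0 0 1"

```text
clock: 8.3
tool_pos: [0.555, 0.027, 0.0991]
eef_rot: [0.379, 0.925, -0.0, 0.001]
contact_force: [0.6, 0.8, 5.2]
opening: 0.133
finger_force: 25.0
```

```bash
python3 -c "
from m import *
st()"
```

```text
t 8.3 pos [555.   27.   99.1] yaw 2.3646 tilt [ 0.002 -0.001] q [ 0.2   0.86 -0.57  1.88  0.76  0.63 -0.06] F [0.6  0.81 5.15] M [ 0.285 -0.385  0.234] op 0.133 ff 25.0
```

Emit:
step_arm --pt "0 0 0 0 0 -0.012 1" --pt "0 0 0 0 0 0 1" --pt "0 0 0 0 0 0 1"

```text
clock: 8.6
tool_pos: [0.555, 0.027, 0.0991]
eef_rot: [0.384, 0.923, -0.0, 0.001]
contact_force: [0.9, 1.4, 4.8]
opening: 0.138
finger_force: 25.1
```

```bash
python3 -c "
from m import *
st()"
```

```text
t 8.6 pos [555.   27.   99.1] yaw 2.3528 tilt [ 0.002 -0.001] q [ 0.19  0.86 -0.56  1.88  0.76  0.63 -0.07] F [0.89 1.36 4.77] M [ 0.333 -0.38   0.214] op 0.138 ff 25.1
```

Emit:
step_arm --pt "0 0 0 0 0 0.1 1" --pt "0 0 0 0 0 0.1 1" --pt "0 0 0 0 0 0.1 1" --pt "0 0 0 0 0 0.1 1" --pt "0 0 0 0 0 0.1 1" --pt "0 0 0 0 0 0.1 1" --pt "0 0 0 0 0 0.1 1" --pt "0 0 0 0 0 0.1 1" --pt "0 0 0 0 0 0.1 1" --pt "0 0 0 0 0 0.1 1" --pt "0 0 0 0 0 0.1 1" --pt "0 0 0 0 0 0.1 1" --pt "0 0 0 0 0 0.1 1" --pt "0 0 0 0 0 0.1 1" --pt "0 0 0 0 0 0.1 1" --pt "0 0 0 0 0 0.05 1" --pt "0 0 0 0 0 0 1" --pt "0 0 0 0 0 0 1"

```text
clock: 10.4
tool_pos: [0.5549, 0.0265, 0.0991]
eef_rot: [-0.371, 0.929, -0.001, 0.0]
contact_force: [0.8, 0.5, 6.7]
opening: 0.136
finger_force: 25.0
```

```bash
python3 -c "
from m import *
st()"
```

```text
t 10.4 pos [554.9  26.5  99.1] yaw 3.9011 tilt [ 0.001 -0.002] q [ 0.37  0.97 -0.92  1.87  1.04  0.87  1.24] F [0.8  0.52 6.73] M [ 0.256 -0.285 -0.009] op 0.136 ff 25.0
```

Emit:
step_arm --pt "0 0 0 0 0 0.04 1" --pt "0 0 0 0 0 0.02 1" --pt "0 0 0 0 0 0 1" --pt "0 0 0 0 0 0 1"

```text
clock: 10.8
tool_pos: [0.555, 0.0265, 0.0991]
eef_rot: [-0.398, 0.917, -0.001, 0.0]
contact_force: [0.5, 0.4, 7.0]
opening: 0.132
finger_force: 25.0
```

```bash
python3 -c "
from m import *
st()"
```

```text
t 10.8 pos [555.   26.5  99.1] yaw 3.9611 tilt [ 0.001 -0.002] q [ 0.38  0.98 -0.93  1.87  1.04  0.88  1.29] F [0.49 0.41 7.02] M [ 0.198 -0.32   0.004] op 0.132 ff 25.0
```

Emit:
step_arm --pt "0 0 0 0 0 0 0.6" --pt "0 0 0 0 0 0 0.6" --pt "0 0 0 0 0 0 0.6" --pt "0 0 0 0 0 0 0.6" --pt "0 0 20 0 0 0 0.6" --pt "0 0 30 0 0 0 0.6" --pt "0 0 0 0 0 0 0.6"

```text
clock: 11.5
tool_pos: [0.5558, 0.0288, 0.1517]
eef_rot: [-0.399, 0.917, -0.0, 0.003]
contact_force: [0.4, 1.3, -0.4]
opening: 0.398
finger_force: 0.0
```

```bash
python3 -c "
from m import *
st()"
```

```text
t 11.5 pos [555.8  28.8 151.7] yaw 3.962 tilt [0.005 0.002] q [ 0.41  0.91 -1.    1.84  0.95  0.95  1.37] F [ 0.45  1.31 -0.38] M [ 0.126 -0.101 -0.   ] op 0.398 ff 0.0
```

Emit:
step_arm --pt "-15 15 0 0 0 -0.11 0.6" --pt "-15 15 0 0 0 -0.11 0.6" --pt "-15 15 0 0 0 -0.11 0.6" --pt "-15 15 0 0 0 -0.11 0.6" --pt "-14 16 0 0 0 -0.11 0.6" --pt "0 0 -20 0 0 0 0.6" --pt "0 0 -15 0 0 0 0.6" --pt "0 0 0 0 0 0 0.6" --pt "0 0 0 0 0 0 0.6"

```text
clock: 12.4
tool_pos: [0.4798, 0.1036, 0.1135]
eef_rot: [-0.135, 0.991, -0.0, -0.001]
contact_force: [0.4, 0.9, -0.4]
opening: 0.402
finger_force: 0.0
```

```bash
python3 - <<'E'
from m import *
st()
a=[]
for n in("top","side"):
    im,d=r.snapshot(n); np.save(n+"2.npy",d)
    a.append(cv2.resize(im[175:255,215:295] if n=="top" else im[140:240,230:330],(400,400),interpolation=2))
    P=meas(n,d,[.555,.0265],.04); p=P[(P[:,2]>.115)&(P[:,2]<.13)]
    if len(p)>4: print(n,len(p),rect(p),p.mean(0))
    P=meas(n,d,[.482,.1046],.06)
    for z0 in range(80,180,10):
        p=P[(P[:,2]>z0/1000)&(P[:,2]<z0/1000+.01)]
        if len(p)>4: print(n,z0,len(p),(p.min(0)*1000).round(),(p.max(0)*1000).round())
cv2.imwrite("pics/c2.png",np.hstack(a))
E
```

```text
t 12.4 pos [479.8 103.6 113.5] yaw 3.412 tilt [-0.001 -0.   ] q [ 0.16  0.85 -0.8   2.05  1.    0.69  0.53] F [ 0.38  0.92 -0.4 ] M [ 0.085 -0.124 -0.028] op 0.402 ff 0.0
top 72 (array([556.7,  26.4]), array([44.7, 11.4]), 44.8) [0.55760355 0.02650871 0.12150335]
side 87 (array([553.9,  24.4]), array([45.9, 14.9]), 45.9) [0.55384528 0.02312364 0.12117234]
side 80 18 [472.  98.  80.] [486. 106.  90.]
side 90 7 [476.  97.  90.] [484. 105.  95.]
side 110 5 [477.  70. 116.] [495.  77. 120.]
side 120 25 [477.  69. 120.] [495.  76. 130.]
side 130 21 [478.  67. 130.] [495.  75. 140.]
```

View pics/c2.png

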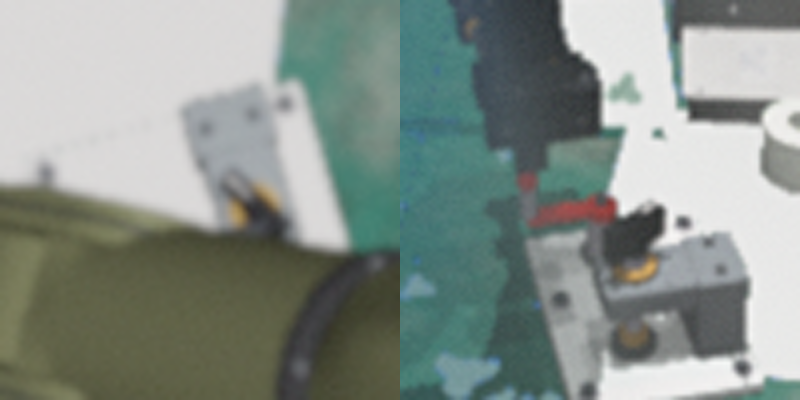

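The knob bar now sits at about 45°, as left, and the gripper is above the red ball. Next I'll go down over the peg.

Emit:
step_arm --pt "2 1 -15 0 0 0 0.6" --pt "0 0 -15 0 0 0 0.6" --pt "0 0 -10 0 0 0 0.6" --pt "0 0 -9 0 0 0 0.6" --pt "0 0 0 0 0 0 0.6"

```text
clock: 13.0
tool_pos: [0.4817, 0.1045, 0.0641]
eef_rot: [-0.135, 0.991, -0.0, -0.001]
contact_force: [-0.3, -0.2, 0.7]
opening: 0.402
finger_force: 0.0
```

```bash
python3 -c "
from m import *
st()"
```

```text
t 13.0 pos [481.7 104.5  64.1] yaw 3.4118 tilt [-0.001 -0.   ] q [ 0.11  0.92 -0.71  2.07  1.14  0.61  0.42] F [-0.32 -0.24  0.7 ] M [ 0.066 -0.103 -0.019] op 0.402 ff 0.0
```

Emit:
step_arm --pt "0 0 0 0 0 0 1" --pt "0 0 0 0 0 0 1" --pt "0 0 0 0 0 0 1" --pt "0 0 0 0 0 0 1" --pt "0 0 0 0 0 0 1" --pt "0 0 0 0 0 0 1" --force 8

```text
clock: 13.6
tool_pos: [0.4822, 0.1052, 0.0651]
eef_rot: [-0.135, 0.991, 0.0, 0.0]
contact_force: [-0.6, 1.1, 3.8]
opening: 0.154
finger_force: 7.5
```

```bash
python3 -c "
from m import *
st()"
```

```text
t 13.6 pos [482.2 105.2  65.1] yaw 3.4122 tilt [0.001 0.001] q [ 0.11  0.92 -0.71  2.07  1.14  0.61  0.42] F [-0.58  1.11  3.77] M [ 0.253 -0.004 -0.028] op 0.154 ff 7.5
```

Emit:
step_arm --pt "-1.1 4.9 0 0 0 -0.1 1" --pt "-0.6 5 0 0 0 -0.1 1" --pt "-0.1 5 0 0 0 -0.1 1" --pt "0.4 5 0 0 0 -0.1 1" --pt "0.9 4.9 0 0 0 -0.1 1" --pt "1.4 4.8 0 0 0 -0.1 1" --pt "0 0 0 0 0 0 1" --force 15

```text
clock: 14.3
tool_pos: [0.4832, 0.1346, 0.0651]
eef_rot: [0.164, 0.986, -0.0, 0.0]
contact_force: [-0.7, 0.9, 5.1]
opening: 0.144
finger_force: 14.4
```

```bash
python3 -c "
from m import *
st()"
```

```text
t 14.3 pos [483.2 134.6  65.1] yaw 2.8116 tilt [ 0.001 -0.   ] q [-0.01  0.89 -0.59  2.05  1.04  0.53 -0.14] F [-0.74  0.87  5.09] M [ 0.056 -0.009 -0.005] op 0.144 ff 14.4
```

Emit:
step_arm --pt "1.8 4.7 0 0 0 -0.1 1" --pt "2.3 4.4 0 0 0 -0.1 1" --pt "2.7 4.2 0 0 0 -0.1 1" --pt "3.1 3.9 0 0 0 -0.1 1" --pt "3.5 3.6 0 0 0 -0.1 1" --pt "0 0 0 0 0 0 1" --pt "0 0 0 0 0 0 1"

```text
clock: 15.0
tool_pos: [0.4969, 0.1549, 0.0651]
eef_rot: [0.402, 0.916, 0.0, 0.001]
contact_force: [0.5, -0.6, 5.3]
opening: 0.146
finger_force: 14.3
```

```bash
python3 -c "
from m import *
st()"
```

```text
t 15.0 pos [496.9 154.9  65.1] yaw 2.3138 tilt [ 0.001 -0.   ] q [-0.09  0.88 -0.5   2.    0.89  0.49 -0.51] F [ 0.55 -0.55  5.32] M [-0.049 -0.113 -0.044] op 0.146 ff 14.3
```

Emit:
step_arm --pt "1.9 1.6 0 0 0 -0.05 1" --pt "1.9 1.6 0 0 0 -0.05 1" --pt "1 0.8 0 0 0 0 1" --pt "0 0 0 0 0 0 1" --pt "0 0 0 0 0 0 1"

```text
clock: 15.5
tool_pos: [0.5, 0.1575, 0.065]
eef_rot: [0.447, 0.894, -0.002, -0.0]
contact_force: [-2.1, -1.8, 8.5]
opening: 0.142
finger_force: 14.0
```

```bash
python3 -c "
from m import *
st()"
```

```text
t 15.5 pos [500.  157.5  65. ] yaw 2.2138 tilt [-0.002 -0.003] q [-0.11  0.88 -0.48  1.98  0.86  0.49 -0.58] F [-2.15 -1.75  8.52] M [-0.419  0.51   0.061] op 0.142 ff 14.0
```

Emit:
step_arm --pt "1.2 1 0 0 0 0 1" --pt "1.2 1 0 0 0 0 1" --pt "0 0 0 0 0 0 1" --pt "0 0 0 0 0 0 1"

```text
clock: 15.9
tool_pos: [0.5, 0.1576, 0.0647]
eef_rot: [0.448, 0.894, -0.004, -0.001]
contact_force: [-8.1, -4.9, 12.4]
opening: 0.141
finger_force: 13.7
```

```bash
python3 -c "
from m import *
st()"
```

```text
t 15.9 pos [500.  157.6  64.7] yaw 2.2136 tilt [-0.006 -0.007] q [-0.11  0.88 -0.48  1.98  0.85  0.5  -0.58] F [-8.06 -4.89 12.4 ] M [-0.988  1.484  0.005] op 0.141 ff 13.7
```

Emit:
step_arm --pt "-1.8 -1.5 0 0 0 0 1" --pt "0 0 0 0 0 0 0.6" --pt "0 0 0 0 0 0 0.6" --pt "0 0 0 0 0 0 0.6" --pt "0 0 0 0 0 0 0.6" --pt "0 0 20 0 0 0 0.6" --pt "0 0 30 0 0 0 0.6" --pt "-10 0 40 0 0 0 0.6" --pt "-20 30 30 0 0 0 0.6" --pt "-10 40 0 0 0 0 0.6" --pt "0 40 0 0 0 0 0.6" --pt "0 40 0 0 0 0 0.6" --pt "0 40 0 0 0 0 0.6" --pt "0 40 0 0 0 0 0.6" --pt "0 0 0 0 0 0 0.6"

```text
clock: 17.4
tool_pos: [0.4595, 0.3971, 0.1853]
eef_rot: [0.445, 0.895, 0.003, -0.002]
contact_force: [-1.9, -0.1, 0.0]
opening: 0.403
finger_force: 0.0
```

```bash
python3 - <<'E'
from m import *
st()
a=[]
for n in("top","side"):
    im,d=r.snapshot(n)
    a.append(cv2.resize(im[175:255,215:295] if n=="top" else im[140:240,230:330],(400,400),interpolation=2))
    P=meas(n,d,[.555,.0265],.04); p=P[(P[:,2]>.115)&(P[:,2]<.13)]
    if len(p)>4: print(n,"knob",rect(p))
    P=meas(n,d,[.500,.158],.03); p=P[(P[:,2]>.082)&(P[:,2]<.1)]
    if len(p)>4: print(n,"ball",rect(p))
cv2.imwrite("pics/c3.png",np.hstack(a))
E
```

```text
t 17.4 pos [459.5 397.1 185.3] yaw 2.2188 tilt [-0.001  0.008] q [-0.43  0.8  -0.65  1.66  0.59  0.88 -0.67] F [-1.92 -0.13  0.04] M [ 0.    -0.06   0.003] op 0.403 ff 0.0
top knob (array([556.6,  26.5]), array([44.9, 11.8]), 44.5)
top ball (array([500.7, 157.7]), array([11.5, 11.7]), 0.0)
side knob (array([553.3,  23.5]), array([47. , 15.8]), 49.6)
side ball (array([498.4, 155.2]), array([12.6, 11.1]), 69.6)
```

View pics/c3.png

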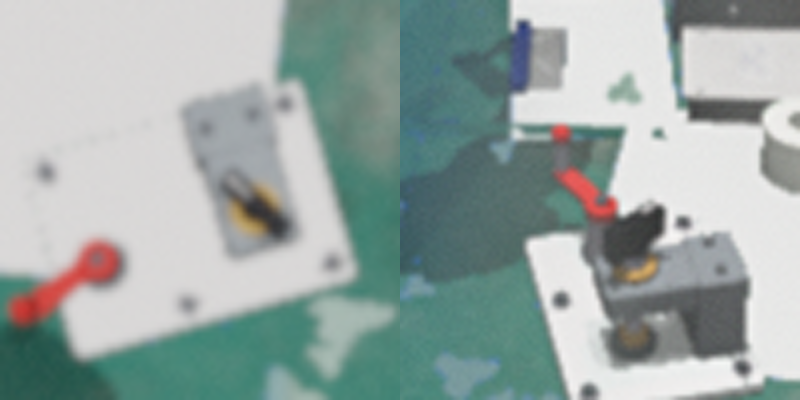

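The lever rests at its end with the ball at about (500,158), the knob is at about 45°, and the robot is clear of everything. I'm handing the job in.

```bash
python3 -c "
from plant import r
print(r.finish_job())"
```

```text
the job is handed in; nothing more can be done
None
```

I've handed the job in: the screw bottomed at about 0.23 N m, I backed the knob off a quarter turn and let go of it, and the lock lever is at its end stop, all in about 17.5 s; the hand-in gave no verdict.

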